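# Lay out the medicine spoon and open the safety cap

## Robot

A 7-joint arm with a two-finger parallel gripper is mounted at the origin on a cart in front of the work surface, level with it; the furniture and walls round the work are solid. World frame = base frame: x ahead of the robot, y to its left, z up, the work surface at z = 0. Lengths are in m, angles in rad, forces in N, time in s.
With the tool pointing down it reaches from about 0.35 to 0.9 m from the base axis. Payload 8.1 kg.
Tool frame: the origin (TCP) lies at the very end of the fingers, on their centre line; the grasp point (between the pads) lies 19 mm behind it; z points along the fingers, y is the line along which they close (so a half turn about z gives the same grasp; the last joint's range is limited). The gripper opens to 92 mm and grips with 3 to 60 N. Pads are 19 mm wide; open, the fingers measure 130 mm over their backs; the gripper's body (75 mm by 190 mm) begins 47 mm behind the grasp point.
Start: joints at [-1.318, 0.434, 0.025, 1.573, -0.012, 1.134, -0.075], TCP at [0.218, 0.586, 0.227] pointing down, gripper open.
Joint ranges: [-2.62, 2.62], [-0.44, 2.09], [-1.27, 1.32], [0.08, 2.57], [-1.32, 4.46], [0.12, 2], [-2.74, 2.74]. Speed limits (rad/s): [2.22, 2.22, 3.01, 3.01, 3.14, 3.14, 3.14].

## Interface

Orientations are given as a rotation vector (axis times angle).
In Python, from cell import arm gives the robot as it stands.
- The arm moves only by the tool drive_tool, never from a script. Its argument "targets" is a list of rows, each a list of 7 numbers: the turn, a rotation vector about the world's x, y, z in units of 5 degrees (1.0 is 5 degrees), then the shift along the world's x, y, z in units of 40 mm (1.0 is 40 mm), then the opening, from 0 (shut) to 1 (fully open). In form: [[wx, wy, wz, dx, dy, dz, fingers], ...]. A call has 1 to 5 rows; each row is the pose to reach, as a shift and turn from the pose commanded when the call began; what a row does not reach only later rows make up. A row lasts 1/10 s, in which the tool goes at most 50 mm and 8.59 degrees, less where a joint would pass 70% of its speed; a pose out of reach is approached as far as the arm can. A call with a gripper value outside its range is refused whole. The fingers move at their own pace and stop on an object; "force" is the grip in N (left out, the last holds). Time passes only in rows, so rows that repeat a pose let the fingers close. It gives the time, the measured TCP pose, the force, the opening and the grip force at its end, in the units of the state.
- arm.observe(): the state, without advancing time (a new reading comes with each control period).
- arm.get_image(name): name is "side" or "top"; returns a dict with "pixels" (480x640x3 uint8, red, green, blue), "intrinsics" (3x3 intrinsics, pixels), "rvec" (rotation vector, rad) and "tvec" (3), from world to camera coordinates, as OpenCV has them. Camera axes: x right, y down, z forward; pixel columns grow to the right and rows downward; lengths in m; the calibration is good to about 2 mm. A picture is of the moment at which its call begins. There is no depth.
- arm.sign_off(): hands the job in; it is judged then, once.
The state is a dict: "clock": time; "joints": joint angles; "dq": joint speeds; "joint_efforts": joint torques, N m; "position": TCP position; "ee_rot": TCP orientation; "force": force on the tool from outside, world axes, zero at the start; "ft_torque": the same for the moment, N m; "width": opening from 0.0 (shut) to 1.0 (fully open); "gripper_force": force on a finger pad.
Only numpy, scipy, OpenCV 4.12 (cv2) and the standard library are available. Lean on these libraries where they do the work, as an engineer would, in place of code of your own. Each camera call takes 0.05 s, during which the arm holds its last target. There are 200 camera calls.

## Task

Get a dose of medicine ready: first lay the measuring spoon flat in its recess on the white tray, bowl in the wide end and handle in the narrow end, and let go of it (lay it down, do not drop it). Then open the medicine bottle: grip the safety cap, press it down against its spring, and while it is down turn it anticlockwise (seen from above) about 60 to 90 degrees until it is free, then lift it straight up. Finish while still holding the cap in the gripper, level and about 6 cm clear above the bottle; do not put it down, and leave the food tin, egg timer, salt shaker and lemon where they are.

Things in the scene. Friction and masses are not known exactly. Their poses are not given: they have to be found in the camera images.
- tray: white rounded board, 190 (x) x 250 (y) x 10 mm, fixed to the worktop; origin at the centre of its underside. An amber medicine bottle (70 mm diameter) is held fast on it with its axis at y = +65 mm and neither moves nor turns. At y = -65 mm the measuring spoon's recess lies along x, wide end at +x
- nest_bowl (a point): point on the blue recess floor in its wide end (tray x = 48, y = -65, z = 10 mm), where point spoon_bowl comes when the spoon is laid right; axes as the tray's. Grey walls 10 mm high stand on the tray here, inner width 40 mm, from x = +30 to +75 mm; no walls between x = -28 and +28 mm, so fingers can reach down beside the spoon's middle
- nest_handle (a point): point on the recess floor in its narrow end (tray x = -58, y = -65, z = 10 mm), where point spoon_handle comes; axes as the tray's. Walls 10 mm high, inner width 24 mm, from x = -73 to -30 mm
- bottle_mouth (a point): centre of the bottle's mouth rim (tray x = 0, y = 65, z = 130 mm), on the bottle's axis; axes as the tray's
- measuring_spoon: white plastic measuring spoon with a blue stripe, 130 mm long, about 30 g, lying on the worktop; origin at the centre of its underside, +x towards the round bowl (28 mm diameter, 12 mm high, centred at x = +50 mm). Handle 12 mm wide (y), 9 mm high, flat upright sides, from x = -60 to +38 mm: grip it across y at the origin; its end is a 16 mm disc
- spoon_bowl (a point): on the spoon's underside plane at its x = +48 mm, under the bowl
- spoon_handle (a point): on the spoon's underside plane at its x = -58 mm, near the handle's end
- cap: white push-and-turn cap with red arrows, loose, 80 g; origin at the centre of its lower rim, z up. Skirt 60 mm diameter, z = 0 to 30 mm, where its flat deck is. Locked at the start: origin 114 mm above the worktop, x along the tray's x (5 degrees play). Notches hold it until it is pressed down over 6 mm (7 to 9 mm is right, at 10 mm it bottoms); do not force it round unpressed
- cap_grip (a point): middle of the cap's grip bar, 42 mm above the cap's origin; axes as the cap's. Bar along x, 46 long, 14 thick (y), from the deck at z = -12 mm to z = +12 mm here: pinch it across y. Pressed, the cap turns anticlockwise seen from above (clockwise is blocked); from 42 to 138 degrees its lugs are clear and it lifts straight off
- seal (a joint): sprung sealing disc in the bottle's mouth under the cap (slide, m): 0 with the cap locked, over 0.006 when pressed far enough to turn, -0.0015 with the cap off. It pushes the cap up with 5.4 N plus 0.8 N per mm pressed
- bean_tin: food tin, 76 mm diameter, 110 mm high, bystander; origin at the centre of its underside
- egg_timer: white round egg timer with red knob, 62 x 62 x 45 mm, bystander; origin at the centre of its underside
- salt_shaker: salt shaker, 44 mm diameter, 90 mm high, bystander; origin at the centre of its underside
- lemon: lemon, 83 x 58 x 58 mm, bystander; origin at the centre of its underside
Not all that is in view belongs to the job. Leave any blue or pink look-alike of the cap alone. Leave any pink look-alike of the measuring_spoon alone.

How it is judged:
By the outcome, as a careful person would: the job done as asked, in the order asked, and still so for the second after the job is handed in, while the arm keeps its last pose, push and grip.
It also fails if it takes over 54 s, if anything falls off the work surface, if the arm or the gripper's body presses on something with over 40 N, if the wrist force passes 120 N, or if a joint passes its speed limit or range.

## Working session

There is one attempt and no reset: what is moved stays moved. The work goes in short steps, Python scripts to look and compute and a tool call to move; the robot and the scene stay as the last step left them, time stands still between calls to the robot, and variables do not carry over. Pictures are saved under pics/ and viewed, at most 10 in all, crops included, and the job is handed in when it is done.

Besides the shell and the picture viewer there is one more tool, called after "Emit:" by a JSON object that holds its "fn" and its "kwargs", one argument or row to a line. drive_tool: Moves the arm, as the interface text tells. Its arguments: {"type":"object","properties":{"targets":{"type":"array"},"force":{"type":"number"}},"required":["targets"]}

```bash
mkdir -p pics; ls
python3 - <<'E'
from cell import arm
import cv2,pickle
for n in("top","side"):
    d=arm.get_image(n);pickle.dump(d,open(f"{n}.pkl","wb"));cv2.imwrite(f"pics/{n}0.png",d["pixels"][...,::-1])
    print(d["intrinsics"],d["rvec"],d["tvec"])
print(arm.observe())
E
```

```text
pics
[[561.34255968   0.         324.4809325 ]
 [  0.         561.34255968 238.91442059]
 [  0.           0.           1.        ]] [ 1.92971954 -2.05431077  0.45014426] [-0.02346061  0.61607238  1.38126086]
[[469.81588917   0.         319.68737592]
 [  0.         469.81588917 242.36853849]
 [  0.           0.           1.        ]] [ 0.10115728  2.78030234 -1.40794399] [0.59020641 0.0979803  1.2561964 ]
{'clock': 0.1, 'joints': array([-1.31760931,  0.43510769,  0.02498196,  1.57397734, -0.01158938,
        1.13400853, -0.075103  ]), 'dq': array([-0.00052993, -0.00236408,  0.00066092, -0.00164397, -0.00088968,
       -0.00141119,  0.00074907]), 'joint_efforts': array([ 2.91521043e-03, -6.69137120e+01,  9.87605229e-01, -3.15143645e+01,
       -6.05605566e-02,  3.74252989e-02,  5.94508106e-05]), 'position': array([0.21760661, 0.58541974, 0.22606302]), 'ee_rot': array([-5.56023511e-01, -3.09188932e+00,  2.12370895e-03]), 'force': array([ 0.16268029, -0.12866614, -0.57825227]), 'ft_torque': array([-0.0097417 , -0.0255538 ,  0.01082129]), 'gripper_force': 0.0, 'width': 0.9995711690503245}
```

View pics/top0.png

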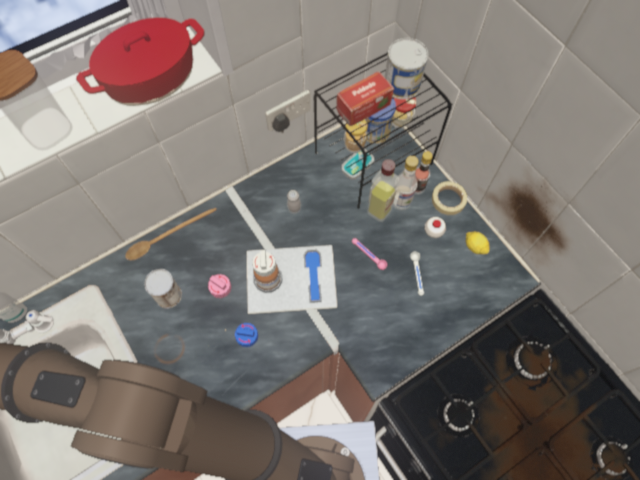

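View pics/side0.png

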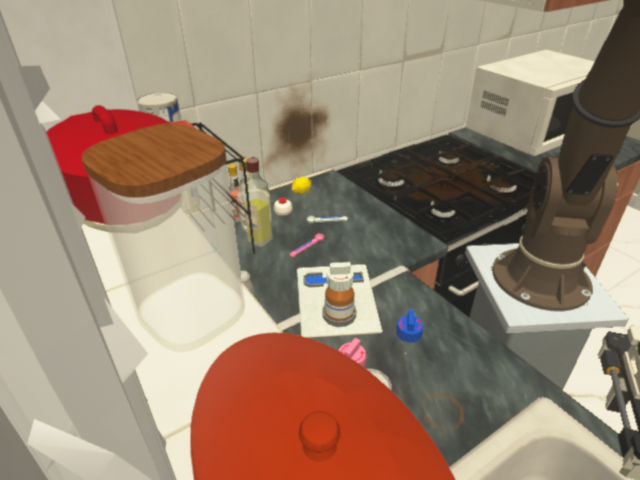

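Top view: the tray is at about (292,280), the white spoon at (417,272) and the cap at (264,262). The pink spoon and the pink and blue caps are decoys. I'll enlarge both views.

Run:
```python
import cv2
a=cv2.imread("pics/top0.png")[225:325,235:435];cv2.imwrite("pics/c1.png",cv2.resize(a,None,fx=4,fy=4,interpolation=cv2.INTER_CUBIC))
a=cv2.imread("pics/side0.png")[205:345,260:400];cv2.imwrite("pics/c2.png",cv2.resize(a,None,fx=4,fy=4,interpolation=cv2.INTER_CUBIC))
```

```text
(no output)
```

View pics/c1.png

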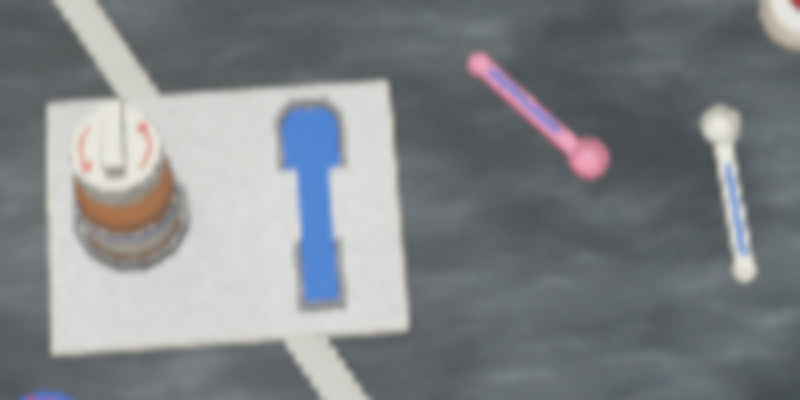

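View pics/c2.png

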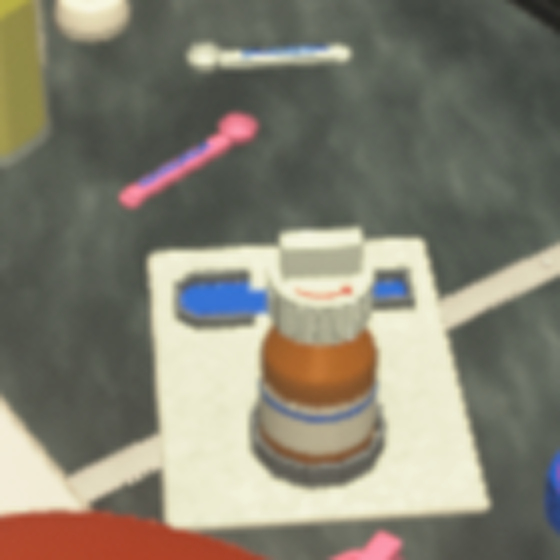

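```bash
cat > h.py <<'E'
import numpy as np,cv2,pickle
from scipy.optimize import least_squares
from scipy.spatial.transform import Rotation as R
D={n:pickle.load(open(n+".pkl","rb")) for n in("top","side")}
def proj(n,P):
    d=D[n];return cv2.projectPoints(np.asarray(P,float).reshape(-1,3),d["rvec"],d["tvec"],d["intrinsics"],None)[0][:,0]
def place(p,L):
    c,s=np.cos(p[2]),np.sin(p[2]);L=np.asarray(L,float)
    return np.c_[p[0]+c*L[:,0]-s*L[:,1],p[1]+s*L[:,0]+c*L[:,1],L[:,2]]
def fit(L,obs,x0=(.5,0,0)):
    r=least_squares(lambda p:np.concatenate([(proj(n,place(p,L))-o).ravel() for n,o in obs.items()]),x0)
    return r.x,np.round(r.fun.reshape(-1,2),1).tolist()
def crop(U,s,o): return (np.array(U,float)+.5)/s-.5+np.array(o)
E
python3 - <<'E'
from h import *
L=[[.095,.125,.01],[.095,-.125,.01],[-.095,-.125,.01],[-.095,.125,.01]]
T=crop([(47,103),(388,81),(409,328),(52,354)],4,(235,225))
S=crop([(148,254),(425,239),(490,508),(165,527)],4,(260,205))
S=S[[3,0,1,2]]
for o in({"top":T,"side":S},{"top":T},{"side":S}): print("tray",*fit(L,o))
L=[[.05,0,.007],[-.058,0,.007]]
T=crop([(720,125),(743,270)],4,(235,225));S=crop([(205,56),(343,53)],4,(260,205))
for o in({"top":T,"side":S},{"top":T},{"side":S}): print("spoon",*fit(L,o))
from cell import arm
o=arm.observe();print(R.from_rotvec(o["ee_rot"]).as_matrix().round(3))
E
```

```text
tray [0.55283353 0.03828972 0.00874114] [[-0.3, 0.0], [0.1, 0.0], [0.1, 0.5], [-0.6, 0.1], [-0.2, 0.0], [0.0, -0.2], [-0.5, -0.3], [-0.1, -0.4]]
tray [0.5533742  0.03774105 0.01102669] [[-0.2, -0.0], [0.1, -0.2], [0.3, 0.2], [-0.3, 0.0]]
tray [0.55246766 0.03911462 0.00637251] [[-0.1, 0.2], [0.3, -0.1], [-0.2, -0.1], [0.0, -0.1]]
spoon [ 0.54763241 -0.32604118  0.00520256] [[0.6, 0.9], [0.0, -0.1], [-0.2, 1.0], [-0.7, 0.2]]
spoon [ 0.54886073 -0.32528914  0.01865204] [[0.0, 0.6], [-0.0, -0.5]]
spoon [ 0.54610368 -0.3295482  -0.04299545] [[0.2, -0.0], [-0.2, 0.0]]
[[-0.937  0.348 -0.   ]
 [ 0.348  0.937 -0.001]
 [-0.    -0.001 -1.   ]]
```

Tray is at (0.553, 0.038) with yaw about 0.01, and the spoon at (0.548, -0.326) with yaw about 0. I'm moving over the spoon, checking first how the rows behave.

Emit:
{"fn": "drive_tool", "kwargs": {
  "targets": [
    [0,0,0.8,0.42,-1.15,0,1],
    [0,0,1.6,0.84,-2.3,0,1],
    [0,0,2.4,1.26,-3.45,0,1],
    [0,0,3.2,1.68,-4.6,0,1],
    [0,0,4.08,2.1,-5.75,0,1]
  ]
}}

```text
clock: 0.6
position: [0.302, 0.3537, 0.2265]
ee_rot: [0.005, -3.141, 0.0]
force: [0.7, -0.1, 0.8]
width: 0.997
gripper_force: 0.0
```

Emit:
{"fn": "drive_tool", "kwargs": {
  "targets": [
    [0,0,0,0.42,-1.15,0,1],
    [0,0,0,0.84,-2.3,0,0.8],
    [0,0,0,1.26,-3.45,0,0.7],
    [0,0,0,1.68,-4.6,0,0.6],
    [0,0,0,2.1,-5.75,0,0.5]
  ]
}}

```text
clock: 1.1
position: [0.3858, 0.1238, 0.2268]
ee_rot: [-0.0, 3.141, 0.0]
force: [1.5, -0.1, -0.5]
width: 0.702
gripper_force: 0.0
```

Emit:
{"fn": "drive_tool", "kwargs": {
  "targets": [
    [0,0,0,0.42,-1.15,0,0.5],
    [0,0,0,0.84,-2.3,0,0.5],
    [0,0,0,1.26,-3.45,0,0.5],
    [0,0,0,1.68,-4.6,0,0.5],
    [0,0,0,2.1,-5.75,0,0.5]
  ]
}}

```text
clock: 1.6
position: [0.4699, -0.106, 0.2268]
ee_rot: [-0.001, 3.141, 0.0]
force: [0.1, 1.0, 0.1]
width: 0.497
gripper_force: 0.0
```

Emit:
{"fn": "drive_tool", "kwargs": {
  "targets": [
    [0,0,0,0.42,-1.15,0,0.5],
    [0,0,0,0.84,-2.3,-0.2,0.5],
    [0,0,0,1.26,-3.4,-0.5,0.5],
    [0,0,0,1.65,-4.5,-0.8,0.5],
    [0,0,0,1.95,-5.5,-1.2,0.5]
  ]
}}

```text
clock: 2.1
position: [0.5485, -0.3264, 0.1781]
ee_rot: [-0.0, 3.141, -0.0]
force: [0.3, 0.9, 0.6]
width: 0.498
gripper_force: 0.0
```

Emit:
{"fn": "drive_tool", "kwargs": {
  "targets": [
    [0,0,0,0,0,-0.8,0.5],
    [0,0,0,0,0,-1.6,0.5],
    [0,0,0,0,0,-2.3,0.5],
    [0,0,0,0,0,-2.8,0.5],
    [0,0,0,0,0,-2.8,0.5]
  ]
}}

```text
clock: 2.6
position: [0.5457, -0.3227, 0.0635]
ee_rot: [0.0, -3.136, -0.004]
force: [-0.2, 0.6, -0.3]
width: 0.501
gripper_force: 0.0
```

Run:
```python
from cell import arm
import cv2,numpy as np
from h import *
t=arm.get_image("top")["pixels"][...,::-1];s=arm.get_image("side")["pixels"][...,::-1]
o=arm.observe();print(o["position"],o["joints"].round(2))
P=o["position"];print([proj(n,[P]) for n in D])
f=lambda a:cv2.resize(a,None,fx=5,fy=5,interpolation=cv2.INTER_CUBIC)
cv2.imwrite("pics/c3.png",np.hstack([f(t[235:315,375:455]),f(s[175:255,290:370])]))
```

```text
[ 0.54762558 -0.32416396  0.06685608] [ 0.16  0.64  0.44  1.73 -0.35  0.84  2.33]
[array([[420.26059558, 265.14957619]]), array([[326.53673728, 203.04892734]])]
```

View pics/c3.png

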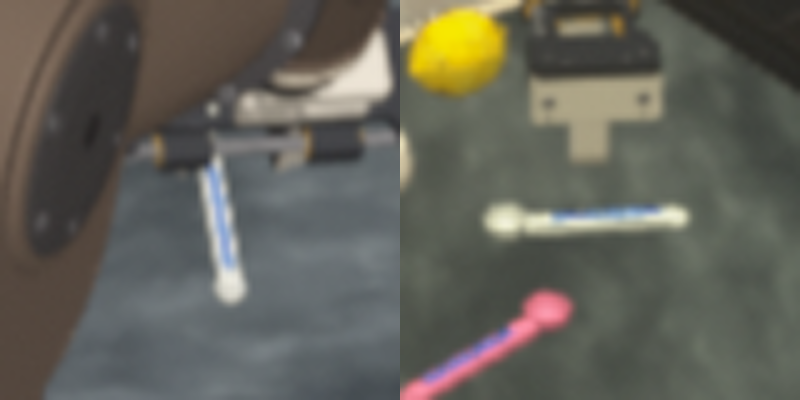

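c3 shows the fingers above the spoon's middle: in the side half, finger centre at about (588,160) and spoon middle at about (585,218). Now descend and grip.

Emit:
{"fn": "drive_tool", "kwargs": {
  "targets": [
    [0,0,0,0,0,-0.6,0.5],
    [0,0,0,0,0,-1.1,0.5],
    [0,0,0,0,0,-1.4,0.5],
    [0,0,0,0,0,-1.57,0.5],
    [0,0,0,0,0,-1.57,0.5]
  ]
}}

```text
clock: 3.2
position: [0.5478, -0.3242, 0.004]
ee_rot: [0.0, -3.142, -0.0]
force: [0.5, 0.2, 0.4]
width: 0.501
gripper_force: 0.0
```

Emit:
{"fn": "drive_tool", "kwargs": {
  "targets": [
    [0,0,0,0,0,0,0],
    [0,0,0,0,0,0,0],
    [0,0,0,0,0,0,0],
    [0,0,0,0,0,0,0],
    [0,0,0,0,0,0,0]
  ],
  "force": 15
}}

```text
clock: 3.7
position: [0.5479, -0.3242, 0.0042]
ee_rot: [-0.0, 3.141, -0.0]
force: [-0.6, 0.3, 3.0]
width: 0.128
gripper_force: 14.9
```

Emit:
{"fn": "drive_tool", "kwargs": {
  "targets": [
    [0,0,0,0,0,0.3,0],
    [0,0,0,0,0,0.9,0],
    [0,0,0,0,0.4,1.6,0],
    [0,0,0,0,1.1,2.2,0],
    [0.2,0,0.1,0.1,2.0,2.4,0]
  ]
}}

```text
clock: 4.2
position: [0.5524, -0.2453, 0.1034]
ee_rot: [-0.01, 3.138, 0.024]
force: [0.2, 0.9, -0.9]
width: 0.127
gripper_force: 14.9
```

Emit:
{"fn": "drive_tool", "kwargs": {
  "targets": [
    [0.3,0,0,0,1.1,0,0],
    [0.6,0,0,0,2.2,0,0],
    [0.6,0,0,0.04,3.3,0,0],
    [0.6,0,0,0.04,4.4,0,0],
    [0.6,0,0,0.04,4.9,0,0]
  ]
}}

```text
clock: 4.7
position: [0.5532, -0.0432, 0.1006]
ee_rot: [-0.021, 3.139, 0.113]
force: [0.7, 1.1, -0.6]
width: 0.128
gripper_force: 14.9
```

Emit:
{"fn": "drive_tool", "kwargs": {
  "targets": [
    [0,0,0,0,0.3,0,0],
    [0,0,0,0,0.5,0,0],
    [0,0,0,0,0.5,0,0]
  ]
}}

```text
clock: 5.0
position: [0.5535, -0.0282, 0.1003]
ee_rot: [-0.014, 3.139, 0.11]
force: [0.2, 0.2, -0.7]
width: 0.122
gripper_force: 14.9
```

Run:
```python
from cell import arm
import cv2,numpy as np
from h import *
t=arm.get_image("top")["pixels"][...,::-1];s=arm.get_image("side")["pixels"][...,::-1]
o=arm.observe();print(o["position"],o["joints"].round(2),o["force"])
print(R.from_rotvec(o["ee_rot"]).as_matrix().round(3))
f=lambda a:cv2.resize(a,None,fx=5,fy=5,interpolation=cv2.INTER_CUBIC)
cv2.imwrite("pics/c4.png",np.hstack([f(t[215:315,250:330]),f(s[215:315,290:370])]))
```

```text
[ 0.55342448 -0.02969326  0.1001282 ] [-0.3   0.49  0.42  1.91 -0.36  0.82  1.91] [-0.09126195  0.14834369 -0.34726779]
[[-1.    -0.007  0.   ]
 [-0.007  0.998  0.069]
 [-0.001  0.069 -0.998]]
```

View pics/c4.png

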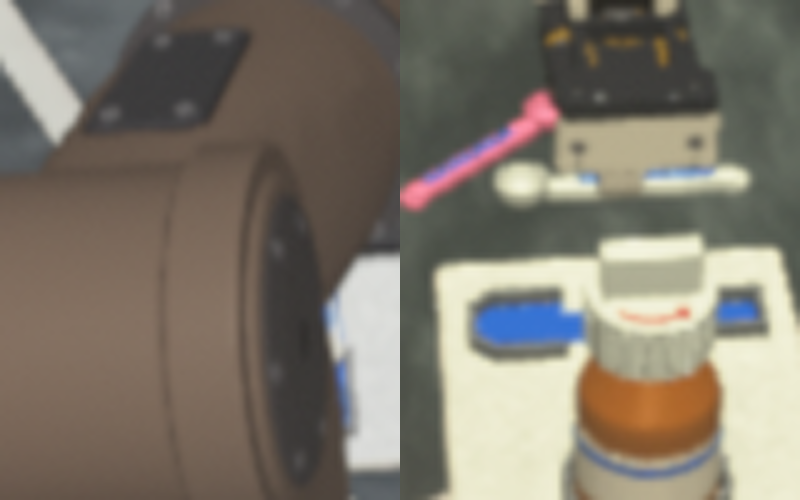

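The side half of c4 shows the spoon held level, bowl at (522,183) and end at (735,180), above the recess. I'll check its offset in x.

Run:
```python
from h import *
o=crop([(122,183),(335,180)],5,(290,215))
r=least_squares(lambda p:(proj("side",[[p[0]+.05,p[1],.103],[p[0]-.058,p[2],.103]])-o).ravel(),[.55,-.03,-.03]);print(r.x,r.fun)
# same for recess ends: nest in side view, z=.01/.02
print(crop([(472-400,325)],5,(290,215)), proj("side",place([.553,.038,.0095],[[.075,-.065,.01],[.048,-.065,.01],[-.073,-.065,.01]])))
```

```text
[ 0.55273817 -0.03561362 -0.02950715] [ 0.02103565 -0.0020416  -0.0210184   0.00457771]
[[304.  279.6]] [[304.98707377 281.81814316]
 [315.19241813 281.22846415]
 [360.61372518 278.60395778]]
```

Emit:
{"fn": "drive_tool", "kwargs": {
  "targets": [
    [0,0,0,0,0,-0.5,0],
    [0,0,0,0,0.03,-1.1,0],
    [0,0,0,0,0.03,-1.6,0],
    [0,0,0,0,0.03,-1.9,0],
    [0,0,0,0,0.03,-2.05,0]
  ]
}}

```text
clock: 5.6
position: [0.5529, -0.0282, 0.017]
ee_rot: [0.011, -3.139, -0.109]
force: [-0.2, -0.2, -0.5]
width: 0.125
gripper_force: 14.9
```

Emit:
{"fn": "drive_tool", "kwargs": {
  "targets": [
    [0,0,0,0,0,-0.03,0],
    [0,0,0,0,0,-0.06,0],
    [0,0,0,0,0,-0.08,0],
    [0,0,0,0,0,-0.08,0]
  ]
}}

```text
clock: 6.0
position: [0.5537, -0.0269, 0.0152]
ee_rot: [-0.014, 3.139, 0.11]
force: [0.0, 0.0, -1.8]
width: 0.125
gripper_force: 14.9
```

Emit:
{"fn": "drive_tool", "kwargs": {
  "targets": [
    [0,0,0,0,0,-0.03,0],
    [0,0,0,0,0,-0.03,0]
  ]
}}

```text
clock: 6.2
position: [0.5539, -0.0267, 0.0142]
ee_rot: [-0.015, 3.138, 0.11]
force: [0.0, -0.2, 6.0]
width: 0.127
gripper_force: 15.0
```

Run:
```python
from cell import arm
import cv2
o=arm.observe();print(o["position"],o["force"],o["ft_torque"],o["ee_rot"])
s=arm.get_image("side")["pixels"][...,::-1]
cv2.imwrite("pics/c5.png",cv2.resize(s[215:315,290:390],None,fx=5,fy=5,interpolation=cv2.INTER_CUBIC))
```

```text
[ 0.5538767  -0.02674798  0.01421473] [ 0.02148464 -0.19189703  6.00262498] [0.16561911 0.10529035 0.08187685] [-0.01450253  3.13819609  0.11016706]
```

View pics/c5.png

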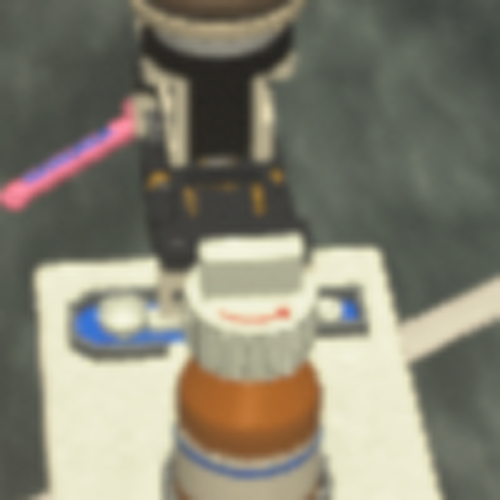

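c5 shows the spoon in the recess, with the bowl at (125,315) in the wide end and the handle end at (328,308) in the narrow end; contact force is 6 N. Releasing it and rising.

Emit:
{"fn": "drive_tool", "kwargs": {
  "targets": [
    [0,0,0,0,0,0.02,0.13],
    [0,0,0,0,0,0.02,0.25],
    [0,0,0,0,0,0.02,0.35],
    [0,0,0,0,0,0.02,0.35],
    [0,0,0,0,0,0.02,0.35]
  ]
}}

```text
clock: 6.75
position: [0.5533, -0.027, 0.0143]
ee_rot: [-0.014, 3.14, 0.11]
force: [0.0, -0.6, -0.1]
width: 0.345
gripper_force: 0.0
```

Emit:
{"fn": "drive_tool", "kwargs": {
  "targets": [
    [0,0,0,0,0,0.3,0.35],
    [0,0,0,0,0,1.0,0.35],
    [0,0,0,0,0,2.0,0.35],
    [0,0,0,0,0,3.2,0.35],
    [0,0,0,0,0,4.4,0.4]
  ]
}}

```text
clock: 7.25
position: [0.5527, -0.0272, 0.1928]
ee_rot: [0.013, -3.14, -0.109]
force: [2.4, 0.6, 0.5]
width: 0.385
gripper_force: 0.0
```

Emit:
{"fn": "drive_tool", "kwargs": {
  "targets": [
    [-0.8,0,0,0,0.3,0.7,0.5],
    [-0.8,0,0,0,1.2,0.8,0.5],
    [-0.8,0,0,0,2.2,0.8,0.5],
    [-0.8,0,0,0,3.2,0.8,0.5],
    [-0.8,0,0,0,3.24,0.8,0.5]
  ]
}}

```text
clock: 7.75
position: [0.5527, 0.1095, 0.2228]
ee_rot: [0.027, -3.141, -0.005]
force: [-0.5, 0.2, -0.1]
width: 0.501
gripper_force: 0.0
```

Run:
```python
from cell import arm
import cv2,numpy as np
from h import *
s=arm.get_image("side")["pixels"][...,::-1];t=arm.get_image("top")["pixels"][...,::-1]
o=arm.observe();print(o["position"],o["force"],o["joints"].round(2));print(R.from_rotvec(o["ee_rot"]).as_matrix().round(3))
f=lambda a:cv2.resize(a,None,fx=5,fy=5,interpolation=cv2.INTER_CUBIC)
cv2.imwrite("pics/c6.png",np.hstack([f(s[215:315,290:370]),f(t[220:320,275:355])]))
print(proj("side",place([.553,.038,.0095],[[.05,-.065,.02],[-.058,-.065,.017]])))
```

```text
[0.5530802  0.10371858 0.22287102] [-0.56753489 -0.5147275   0.78423688] [-0.63  0.35  0.48  1.76 -0.18  1.07  1.49]
[[-1.    -0.011  0.   ]
 [-0.011  1.    -0.   ]
 [-0.    -0.    -1.   ]]
[[314.38040244 278.3937032 ]
 [355.10629071 276.91802901]]
```

View pics/c6.png

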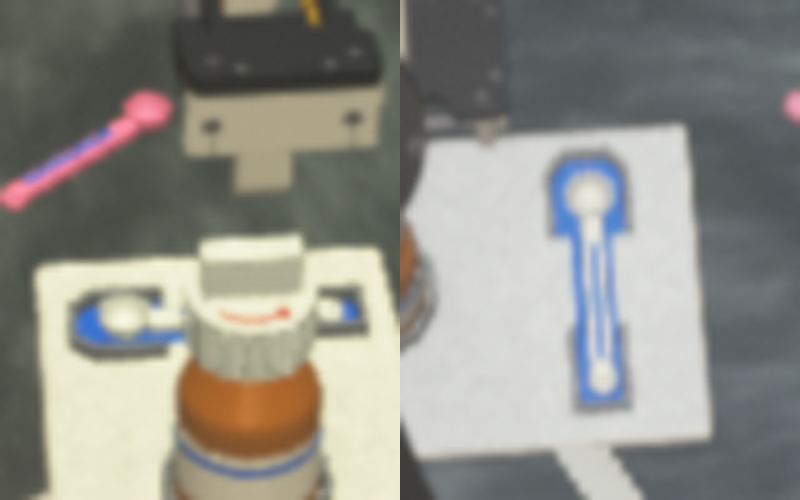

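The c6 top half shows the spoon laid right, bowl at (588,195) and handle end at (602,377). Joint 7 rises for anticlockwise turns and is at 1.49, so I'm turning the tool half a turn clockwise first to have range for the cap.

Emit:
{"fn": "drive_tool", "kwargs": {
  "targets": [
    [0,0,-1.44,0,0,0,0.5],
    [0,0,-2.88,0,0,0,0.5],
    [0,0,-4.32,0,0,0,0.5],
    [0,0,-5.76,0,0,0,0.5],
    [0,0,-7.2,0,0,0,0.5]
  ]
}}

```text
clock: 8.35
position: [0.5534, 0.1004, 0.2229]
ee_rot: [0.97, 2.988, -0.0]
force: [0.5, 0.6, 0.5]
width: 0.5
gripper_force: 0.0
```

Emit:
{"fn": "drive_tool", "kwargs": {
  "targets": [
    [0,0,-1.44,0,0,0,0.5],
    [0,0,-2.88,0,0,0,0.5],
    [0,0,-4.32,0,0,0,0.5],
    [0,0,-5.76,0,0,0,0.5],
    [0,0,-7.2,0,0,0,0.5]
  ]
}}

```text
clock: 8.85
position: [0.5534, 0.1005, 0.223]
ee_rot: [1.845, 2.542, 0.0]
force: [-0.4, -0.4, -0.4]
width: 0.499
gripper_force: 0.0
```

Emit:
{"fn": "drive_tool", "kwargs": {
  "targets": [
    [0,0,-1.44,0,0,0,0.5],
    [0,0,-2.88,0,0,0,0.5],
    [0,0,-4.32,0,0,0,0.5],
    [0,0,-5.76,0,0,0,0.5],
    [0,0,-7.2,0,0,0,0.5]
  ]
}}

```text
clock: 9.35
position: [0.5533, 0.1006, 0.223]
ee_rot: [2.541, 1.848, 0.001]
force: [-1.2, -0.4, 0.3]
width: 0.497
gripper_force: 0.0
```

Emit:
{"fn": "drive_tool", "kwargs": {
  "targets": [
    [0,0,-1.44,0,0,0,0.5],
    [0,0,-2.88,0,0,0,0.5],
    [0,0,-4.32,0,0,0,0.5],
    [0,0,-5.76,0,0,0,0.5],
    [0,0,-7.2,0,0,0,0.5]
  ]
}}

```text
clock: 9.85
position: [0.5533, 0.1008, 0.223]
ee_rot: [-2.987, -0.972, -0.001]
force: [-0.4, 0.3, -1.0]
width: 0.501
gripper_force: 0.0
```

Emit:
{"fn": "drive_tool", "kwargs": {
  "targets": [
    [0,0,-1.44,0,0,0,0.5],
    [0,0,-2.88,0,0,0,0.5],
    [0,0,-4.32,0,0,0,0.5],
    [0,0,-5.76,0,0,0,0.5],
    [0,0,-7.2,0,0,0,0.5]
  ]
}}

```text
clock: 10.35
position: [0.5533, 0.1008, 0.2229]
ee_rot: [3.141, 0.002, 0.0]
force: [-0.3, 0.4, -0.5]
width: 0.501
gripper_force: 0.0
```

Run:
```python
from cell import arm
from h import *
o=arm.observe();print(o["clock"],o["position"],o["force"],o["joints"].round(2));print(R.from_rotvec(o["ee_rot"]).as_matrix().round(3))
```

```text
10.35 [0.55328454 0.10082112 0.22292813] [-0.28319194  0.39444183 -0.49340054] [-1.08  0.6   1.27  1.79 -0.61  1.22 -1.2 ]
[[ 1.     0.001  0.   ]
 [ 0.001 -1.    -0.   ]
 [ 0.     0.    -1.   ]]
```

Emit:
{"fn": "drive_tool", "kwargs": {
  "targets": [
    [0,0,0.1,-0.02,0.05,-0.5,0.5],
    [0,0,0.1,-0.02,0.055,-1.0,0.5],
    [0,0,0.1,-0.02,0.055,-1.5,0.5],
    [0,0,0.1,-0.02,0.055,-1.85,0.5],
    [0,0,0.1,-0.02,0.055,-1.85,0.5]
  ]
}}

```text
clock: 10.85
position: [0.5516, 0.1038, 0.1473]
ee_rot: [3.141, 0.025, -0.004]
force: [-0.2, 1.0, 0.7]
width: 0.501
gripper_force: 0.0
```

Emit:
{"fn": "drive_tool", "kwargs": {
  "targets": [
    [0,0,0,0,0,0,0.1],
    [0,0,0,0,0,0,0],
    [0,0,0,0,0,0,0],
    [0,0,0,0,0,0,0],
    [0,0,0,0,0,0,0]
  ],
  "force": 15
}}

```text
clock: 11.35
position: [0.5528, 0.1048, 0.1488]
ee_rot: [-3.141, -0.028, -0.001]
force: [0.0, -0.4, 3.4]
width: 0.152
gripper_force: 15.0
```

Emit:
{"fn": "drive_tool", "kwargs": {
  "targets": [
    [0,0,0,0,0,0,0],
    [0,0,0,0,0,-0.05,0],
    [0,0,0,0,0,-0.1,0],
    [0,0,0,0,0,-0.15,0],
    [0,0,0,0,0,-0.2,0]
  ],
  "force": 50
}}

```text
clock: 11.85
position: [0.5528, 0.1048, 0.1409]
ee_rot: [-3.141, -0.028, -0.001]
force: [-2.1, 0.0, 10.7]
width: 0.15
gripper_force: 50.0
```

Emit:
{"fn": "drive_tool", "kwargs": {
  "targets": [
    [0,0,0,0,0,0,0],
    [0,0,0,0,0,0,0]
  ]
}}

```text
clock: 12.05
position: [0.5528, 0.1048, 0.141]
ee_rot: [-3.141, -0.028, -0.001]
force: [-2.4, 0.9, 10.8]
width: 0.15
gripper_force: 50.0
```

Emit:
{"fn": "drive_tool", "kwargs": {
  "targets": [
    [0,0,0.8,0,0,0,0],
    [0,0,1.6,0,0,0,0],
    [0,0,2.4,0,0,0,0],
    [0,0,3.2,0,0,0,0],
    [0,0,4,0,0,0,0]
  ]
}}

```text
clock: 12.55
position: [0.5535, 0.1051, 0.1413]
ee_rot: [-3.088, -0.577, -0.003]
force: [-1.1, -0.0, 10.3]
width: 0.145
gripper_force: 50.0
```

Emit:
{"fn": "drive_tool", "kwargs": {
  "targets": [
    [0,0,0.8,0,0,-0.01,0],
    [0,0,1.6,0,0,-0.01,0],
    [0,0,2.4,0,0,-0.01,0],
    [0,0,3.2,0,0,-0.01,0],
    [0,0,4,0,0,-0.01,0]
  ]
}}

```text
clock: 13.05
position: [0.5536, 0.1052, 0.141]
ee_rot: [-2.941, -1.105, -0.004]
force: [0.4, 0.7, 10.9]
width: 0.149
gripper_force: 50.0
```

Emit:
{"fn": "drive_tool", "kwargs": {
  "targets": [
    [0,0,0.8,0,0,0,0],
    [0,0,1.6,0,0,0,0],
    [0,0,2.4,0,0,0,0],
    [0,0,3.2,0,0,0,0],
    [0,0,4,0,0,0,0]
  ]
}}

```text
clock: 13.55
position: [0.5535, 0.1055, 0.1409]
ee_rot: [-2.704, -1.599, -0.004]
force: [-1.4, 2.1, 10.8]
width: 0.146
gripper_force: 50.0
```

Emit:
{"fn": "drive_tool", "kwargs": {
  "targets": [
    [0,0,0.8,0,0,0,0],
    [0,0,1.6,0,0,0,0],
    [0,0,2.4,0,0,0,0],
    [0,0,3,0,0,0,0],
    [0,0,3,0,0,0,0]
  ]
}}

```text
clock: 14.05
position: [0.5531, 0.1059, 0.1408]
ee_rot: [-2.472, -1.937, -0.004]
force: [-1.3, 2.5, 10.7]
width: 0.151
gripper_force: 50.0
```

Emit:
{"fn": "drive_tool", "kwargs": {
  "targets": [
    [0,0,0,0,0,0.1,0],
    [0,0,0,0,0,0.25,0],
    [0,0,0,0,0,0.45,0],
    [0,0,0,0,0,0.7,0],
    [0,0,0,0,0,1.0,0]
  ]
}}

```text
clock: 14.55
position: [0.5521, 0.1046, 0.1804]
ee_rot: [-2.476, -1.934, 0.002]
force: [0.5, 0.7, -0.9]
width: 0.147
gripper_force: 50.0
```

Emit:
{"fn": "drive_tool", "kwargs": {
  "targets": [
    [0,0,0,0,0,0.3,0],
    [0,0,0,0,0,0.6,0],
    [0,0,0,0,0,0.9,0],
    [0,0,0,0,0,1.1,0],
    [0,0,0,0,0,1.1,0]
  ]
}}

```text
clock: 15.05
position: [0.5532, 0.1049, 0.2252]
ee_rot: [2.475, 1.934, 0.003]
force: [0.4, 0.3, -1.7]
width: 0.146
gripper_force: 50.0
```

Emit:
{"fn": "drive_tool", "kwargs": {
  "targets": [
    [0,0,0,0,0,0,0],
    [0,0,0,0,0,0,0],
    [0,0,0,0,0,0,0]
  ]
}}

```text
clock: 15.35
position: [0.5522, 0.1048, 0.2234]
ee_rot: [-2.475, -1.934, 0.001]
force: [-0.6, 0.3, -0.5]
width: 0.146
gripper_force: 50.0
```

Run:
```python
from cell import arm
import cv2,numpy as np
from h import *
s=arm.get_image("side")["pixels"][...,::-1];t=arm.get_image("top")["pixels"][...,::-1]
o=arm.observe();print(o["clock"],o["position"],o["force"],o["width"]);print(R.from_rotvec(o["ee_rot"]).as_matrix().round(3))
f=lambda a:cv2.resize(a,None,fx=4,fy=4,interpolation=cv2.INTER_CUBIC)
cv2.imwrite("pics/c7.png",np.hstack([f(s[195:335,285:385]),f(t[200:340,255:355])]))
```

```text
15.45 [0.55235995 0.104795   0.22357216] [ 0.09580339  0.37027714 -0.18036867] 0.14415122840159605
[[ 0.242  0.97  -0.001]
 [ 0.97  -0.242 -0.   ]
 [-0.    -0.    -1.   ]]
```

View pics/c7.png

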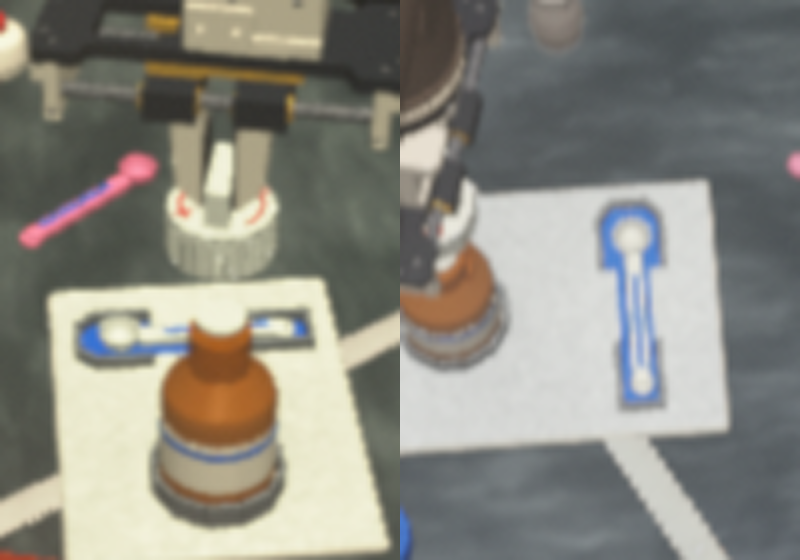

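c7 shows the cap held level at (222,235) in the side half, clear above the open bottle mouth at (220,318). The spoon is still in its recess in both halves.

```bash
python3 -c "
from cell import arm
print(arm.sign_off())"
```

```text
the job is handed in; nothing more can be done
None
```

The spoon lies flat in its recess, and the cap was pressed, turned about 75° anticlockwise and lifted off; the job was handed in at about 15.5 s with the cap held level roughly 6 cm above the bottle.

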